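Index the ring table to its next hole

TASK

Turn the jeweller's indexing table on to its next hole, one hole (45 degrees) clockwise as seen from above: with the fingertips press the black plunger button fully down, turn the plate by it, and let the plunger spring up into that next hole so the table is locked again. Only press and push: do not pull the plunger up, do not lift the ring blank off its post, and leave the other loose things on the bench where they are.

Things in the scene. Friction and masses are not known exactly. Their poses are not given: they have to be found in the camera images.
- button_top (a point): Centre of the flat top of the plunger's button: a round black button, 34 mm across, 12 mm thick, on a steel stem, standing on the turning plate 65 mm from the table's axis. At rest its top is 68 mm above the bench, 23 mm above the plate. It turns with the plate and goes straight down when pressed; this point moves with it.
- table_centre (a point): Fixed point on the vertical turning axis, at the plate's top, 45 mm above the bench. Round grey body 216 mm across, 34 mm high, fixed to the bench; on it turns a steel plate 180 mm across. Amid the plate a hub 48 mm across rises to 57 mm above the bench, its 17 mm post to 70 mm. Black dots on the grey rim mark the 8 holes, 45 degrees apart; a black pointer on the plate shows the one in use.
- stop_top (a point): Middle of the top edge, 80 mm above the bench, of the upright aluminium finger stop fixed on the plate beside the button, on its clockwise side. 6 mm thick, 24 mm wide (radially). Its face towards the button is 25 mm from the button's axis, so a fingertip holding the button down can also push against it.
- turntable (a joint): Turn of the plate in rad: 0 at the start, growing clockwise seen from above; pi/4 (0.785) is the next hole clockwise. Turning needs about 0.1 N m and it stays where it is left. In a hole the plunger leaves about 1.5 degrees of play either way.
- plunger (a joint): How far the plunger is pressed, in m: 0 up (locked in a hole), 0.010 fully down on its stop. Spring 0.7 N per mm, about 7 N fully down. Below 0.0075 deep it is still locked; past that the plate can turn. Let go between holes it rides at about 0.007 until within about 3 mm (along its path) of a hole's middle, where it springs up, centres itself and locks.
- ring_blank: Loose silver-coloured finger-ring blank, 25 mm outside, 20 mm bore, 7 mm high, lying round the post on the hub; origin at the centre of its underside, 57 mm above the bench. It rides round with the plate.
- pliers: Yellow-handled flat-nose pliers lying near the indexing table, about 160 mm long, 20 mm high; loose, to be left alone. Origin on its underside, near its middle.
- stone: Grey rubbing stone, 75 x 34 x 22 mm, lying near the indexing table; loose, to be left alone. Origin on its underside, near its middle.
- scriber: Short wooden-handled scriber, 140 mm long, 10 mm high, lying near the indexing table; loose, to be left alone. Origin on its underside, near its middle.
- brass_pot: Small solid brass pot, 40 mm across, 44 mm high, standing near the indexing table; loose, to be left alone. Origin on its underside, near its middle.
There are look-alikes about, which are no part of the job. What is shaped like the part that bears button_top but green or red is not meant.

How it is judged:
By the outcome, as a careful person would: the job done as asked, in the order asked, and still so for the second after the job is handed in, with the robot touching nothing.
It also fails if it takes over 34 s, if anything falls off the work surface, if the arm or the gripper's body presses on something with over 40 N, if the wrist force passes 120 N, or if a joint passes its speed limit or range.

ROBOT

A 7-joint arm with a two-finger parallel gripper is mounted at the origin on the work surface. World frame = base frame: x ahead of the robot, y to its left, z up, the work surface at z = 0. Lengths are in mm, angles in degrees, forces in N, time in s.
With the tool pointing down it reaches from about 400 to 900 mm from the base axis. Payload 5.6 kg.
Tool frame: the origin (TCP) lies between the finger pads; the fingertips stand 17 mm ahead of it and the grasp point (between the pads) lies 2 mm behind it (ctrl.tip_extent is the distance from the TCP to the fingertips, in mm); z points along the fingers, y is the line along which they close (so a half turn about z gives the same grasp; the last joint's range is limited). The gripper opens to 92 mm and grips with 3 to 60 N. Pads are 20 mm wide; open, the fingers measure 128 mm over their backs; the gripper's body (75 mm by 189 mm) begins 69 mm behind the grasp point.
Start: joints at [66.979, 26.786, -0.665, 91.828, 0.344, 61.387, -3.226], TCP at [228.208, -608.629, 231.592] pointing down, gripper open.
Joint ranges: [-144.91, 144.91], [-17.63, 115.5], [-89.93, 88.59], [15.96, 139.68], [-74.01, 254.01], [8.47, 105.57], [-167.45, 167.45]. Speed limits (degrees/s): [147.25, 147.25, 180, 180, 180, 180, 180].

INTERFACE

Orientations are given as [roll, pitch, yaw] about the fixed x, y, z axes, in that order (R = Rz(yaw) Ry(pitch) Rx(roll)).
In Python, from rig import ctrl, fingers, snapshot, close_job, readout gives the robot as it stands. Calls block until the motion is done:
- ctrl.movep(position, orientation): joint-space move of the TCP to a pose.
- ctrl.line_to(position, ori=None, v=150): straight line of the TCP; ori=None keeps the orientation; v is the mean speed in mm/s.
- ctrl.goto_joints(angles): joint-space move.
- fingers.gripper_to(opening, squeeze=None): finger opening in mm; squeeze is the grip in N (None keeps the last); returns when the fingers have stopped.
- ctrl.dwell(seconds).
- ctrl.ik(position, orientation): joint angles nearest the present ones, or None.
- snapshot(name): name is "scene" or "side" or "wrist"; returns a dict with "frame" (480x640x3 uint8, blue, green, red), "fx", "fy", "cx", "cy" (pixels), "eye" and "attitude" of the camera in the world. Camera axes: x right, y down, z forward; pixel columns grow to the right and rows downward; lengths in mm; the calibration is good to about 2 mm. The wrist camera is an equidistant fisheye: a pixel r from the principal point sees the ray r / f radians off the axis. A picture is of the moment at which its call begins. There is no depth.
A pose or a line that the arm cannot do raises ctrl.PlanningError and nothing moves.
- close_job(): hands the job in; it is judged then, once.
Readings, each from a call of its own:
- readout.get_time(): time.
- readout.get_joints(): joint angles.
- readout.get_qvel(): joint speeds.
- readout.get_effort(): joint torques, N m.
- readout.get_tool_pos(): TCP position.
- readout.get_tcp_rot(): TCP orientation.
- readout.get_ft_force(): force on the tool from outside, world axes, zero at the start.
- readout.get_wrist_torque(): the same for the moment, N m.
- readout.get_finger_gap(): finger opening in mm.
- readout.get_gripper_force(): force on a finger pad.
Only numpy, scipy, OpenCV 4.12 (cv2) and the standard library are available. Lean on these libraries where they do the work, as an engineer would, in place of code of your own. Each camera call takes 0.05 s, during which the arm holds its last target. There are 200 camera calls.

## Working session

There is one attempt and no reset: what is moved stays moved. The work goes in short steps, each a Python script; the robot and the scene stay as the last script left them, time stands still between calls to the robot, and variables do not carry over. Pictures are saved under pics/ and viewed, at most 10 in all, crops included, and the job is handed in when it is done.

```bash
mkdir -p pics; ls; python3 - <<'E'
from rig import snapshot,readout
import cv2,pickle
for n in("scene","side","wrist"):
    s=snapshot(n);cv2.imwrite(f"pics/{n}0.png",s["frame"]);pickle.dump(s,open(f"pics/{n}0.pkl","wb"))
    print(n,[s[k] for k in("fx","fy","cx","cy","eye","attitude")])
print(readout.get_time(),readout.get_tcp_rot(),readout.get_ft_force())
E
```

```text
pics
scene [460.3787696847777, 460.3787696847777, 321.8732694285714, 243.7804401140195, array([1131.62928271,  130.51366189,  803.19865266]), array([-138.53511516,    0.76001163,  100.26193626])]
side [446.053412023279, 446.053412023279, 316.01691412529283, 239.83557039182244, array([ 399.45473886, -614.28066423,  639.31467039]), array([-130.84499684,   -0.52541523,   -7.5449797 ])]
wrist [371.64829954431775, 371.64829954431775, 319.02967901908846, 238.73892684540078, array([ 289.97407579, -585.35124634,  384.2362058 ]), array([ 1.66380812e+02,  1.05586078e-01, -6.94851683e+01])]
0.15 [-1.79924099e+02  3.63621516e-03  2.05534801e+01] [-0.25472662  0.26139178 -0.54952917]
```

View pics/scene0.png

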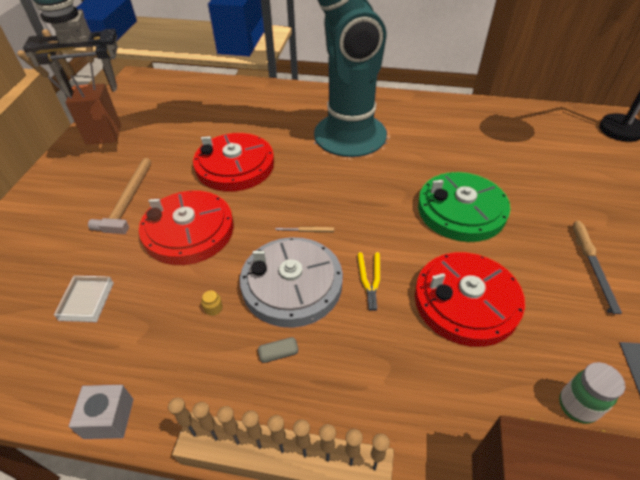

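View pics/side0.png

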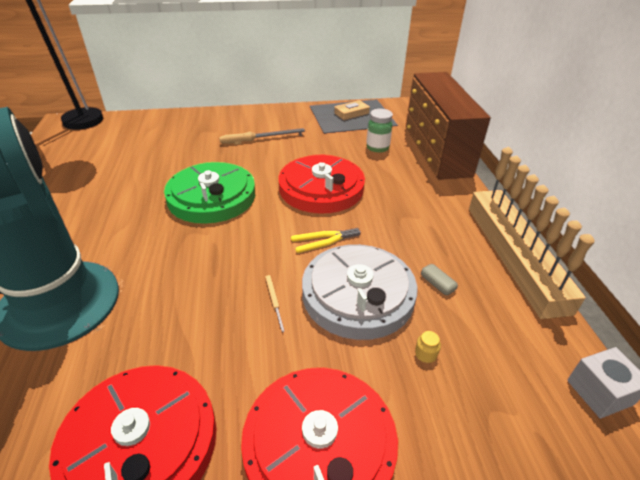

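The grey table is near scene pixel (290,278) with its button at (258,268) and its stop at (258,256). In the side view its button is at (376,296). Next I'll triangulate these points.

```bash
cat > geo.py <<'E'
import numpy as np,cv2
from scipy.spatial.transform import Rotation as R
def ray(s,p):
    d=np.array([(p[0]-s["cx"])/s["fx"],(p[1]-s["cy"])/s["fy"],1.])
    return s["eye"],R.from_euler('xyz',s["attitude"],degrees=True).apply(d)
def onz(s,p,z):
    e,d=ray(s,p);return e+d*(z-e[2])/d[2]
def tri(sp):
    A=0;b=0
    for s,p in sp:
        e,d=ray(s,p);d=d/np.linalg.norm(d);M=np.eye(3)-np.outer(d,d);A=A+M;b=b+M@e
    return np.linalg.solve(A,b)
def blobs(mask,off,amin):
    n,l,st,c=cv2.connectedComponentsWithStats(mask.astype(np.uint8))
    return [(st[i].tolist(),(c[i]+off).round(1).tolist()) for i in range(1,n) if st[i,4]>=amin]
E
python3 - <<'E'
from geo import *
import pickle
roi={"scene":(235,230,350,330),"side":(295,240,425,345)}
ims=[]
for n,(a,b,c,d) in roi.items():
    s=pickle.load(open(f"pics/{n}0.pkl","rb"));f=s["frame"][b:d,a:c]
    hi=f.max(2).astype(int);lo=f.min(2).astype(int)
    print(n,"black",blobs(hi<50,(a,b),3));print(" white",blobs((lo>195),(a,b),5))
    ims.append(cv2.resize(f,(400,int(400*(d-b)/(c-a))),interpolation=cv2.INTER_CUBIC))
    # grey rim: low-saturation region outline
    g=((hi-lo<30)&(hi>60)).astype(np.uint8)
    k=max(cv2.findContours(g,cv2.RETR_EXTERNAL,cv2.CHAIN_APPROX_NONE)[0],key=cv2.contourArea)
    print(" outline",cv2.fitEllipse(k),cv2.boundingRect(k))
h=max(i.shape[0] for i in ims)
cv2.imwrite("pics/crop.png",np.hstack([np.pad(i,((0,h-i.shape[0]),(0,0),(0,0))) for i in ims]))
E
```

```text
scene black [([17, 32, 14, 13, 153], [258.2, 268.0])]
 white [([46, 30, 20, 16, 125], [291.2, 267.1])]
 outline ((55.93401336669922, 51.8742790222168), (88.1019058227539, 102.203857421875), 82.39225769042969) (5, 8, 102, 89)
side black []
 white [([8, 6, 113, 75, 4707], [356.2, 278.0]), ([106, 60, 11, 14, 63], [405.7, 306.7]), ([70, 71, 7, 4, 19], [367.3, 312.9]), ([92, 73, 13, 10, 58], [392.8, 317.4]), ([46, 79, 18, 7, 58], [349.1, 322.8]), ([68, 81, 19, 6, 64], [371.7, 323.8])]
 outline ((63.75860595703125, 51.60568618774414), (93.3823013305664, 115.13774871826172), 97.50308990478516) (8, 5, 114, 94)
```

View pics/crop.png

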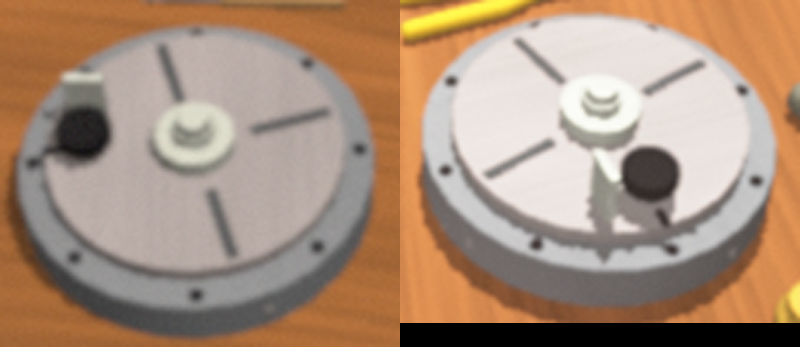

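The crop shows the hub at (193,130), the button at (83,130), the stop above the button at (82,85), and rim dots all round. I'll fit a circle to the dots at z=34 and triangulate the button.

```bash
python3 - <<'E'
from geo import *
import pickle
S={n:pickle.load(open(f"pics/{n}0.pkl","rb")) for n in("scene","side")}
dots={"scene":[(33,162),(74,257),(195,295),(317,246),(359,149),(307,63),(196,32)],
"side":[(445,170),(537,244),(672,249),(756,181),(742,90),(535,23),(451,80)]}
P={"scene":(235,230,400/115,0),"side":(295,240,400/130,400)}
full=lambda n,p:((p[0]-P[n][3]+.5)/P[n][2]-.5+P[n][0],(p[1]+.5)/P[n][2]-.5+P[n][1])
for n in dots:
    q=np.array([onz(S[n],full(n,p),34)[:2] for p in dots[n]])
    A=np.c_[2*q,np.ones(len(q))];x=np.linalg.lstsq(A,(q**2).sum(1),rcond=None)[0]
    c=x[:2];r=np.sqrt(x[2]+c@c);a=np.degrees(np.arctan2(*(q-c).T[::-1]))
    print(n,"centre",c.round(1),"r",r.round(1),"ang",a.round(1),"mod45",(a%45).round(1))
b={}
for n,(x0,y0,x1,y1) in {"scene":(245,255,272,282),"side":(362,284,392,312)}.items():
    f=S[n]["frame"][y0:y1,x0:x1].max(2)
    m=max(blobs(f<75,(x0,y0),20),key=lambda t:t[0][4]);print(n,m);b[n]=m[1]
B=tri([(S[n],b[n]) for n in b]);print("button mid",B)
for n in b:print(n,"button@62",onz(S[n],b[n],62))
h={"scene":(193,122),"side":(600,96)}
print("post",tri([(S[n],full(n,h[n])) for n in h]),[onz(S[n],full(n,h[n]),68)[:2] for n in h])
t={"scene":(82,75),"side":(604,157)}
print("stop",tri([(S[n],full(n,t[n])) for n in t]),[onz(S[n],full(n,t[n]),80)[:2] for n in t])
E
```

```text
scene centre [559.4 -49.7] r 99.5 ang [ -77.1  -32.    12.5   57.6  102.2  147.4 -167.2] mod45 [12.9 13.  12.5 12.6 12.2 12.4 12.8]
side centre [561.4 -47.5] r 99.6 ang [-166.4 -121.6  -77.3  -33.2   11.9  102.6  148.4] mod45 [13.6 13.4 12.7 11.8 11.9 12.6 13.4]
scene ([4, 6, 17, 15, 190], [258.0, 268.1])
side ([6, 5, 17, 16, 221], [375.7, 296.4])
button mid [ 575.62288666 -113.53470332   61.42234456]
scene button@62 [ 576.46368718 -113.56594995   62.        ]
side button@62 [ 575.18579145 -113.64734308   62.        ]
post [559.28298493 -50.19744672  64.23741244] [array([561.30652734, -48.82898086]), array([558.75801209, -54.76340484])]
stop [ 547.83370573 -117.49670436   83.07577018] [array([ 546.64450761, -119.19300571]), array([ 547.85468836, -113.52701882])]
```

Measured values:
- **Centre:** about (560.4, -48.6).
- **Button:** angle about -77.3°, radius 66.7, height consistent with the spec.
- **Stop:** at -101°, on the clockwise side as stated.

I'll hover with the fingers closed above the button, with the closing line tangential.

```bash
cat >> geo.py <<'E'
C=np.array([560.5,-48.9]);RAD=65.5;TH0=-77.3
def pose(turn,z,off=0):
    th=np.radians(TH0-turn);u=np.array([np.cos(th),np.sin(th)]);t=np.array([np.sin(th),-np.cos(th)])
    return [*(C+RAD*u+off*t),z],[180,0,TH0-turn+180]
E
python3 - <<'E'
from geo import *
from rig import *
fingers.gripper_to(0,10)
p,o=pose(0,112,2); ctrl.movep(p,o)
print(readout.get_tool_pos(),readout.get_tcp_rot(),readout.get_ft_force(),readout.get_finger_gap(),readout.get_time(),ctrl.tip_extent)
a=snapshot("scene")["frame"][190:330,210:370];b=snapshot("side")["frame"][190:330,300:460]
cv2.imwrite("pics/hover.png",cv2.resize(np.hstack([a,b]),(800,350),interpolation=cv2.INTER_CUBIC))
E
```

```text
[ 572.85818003 -114.97873755  112.05122011] [-1.79990746e+02  5.10122085e-02  1.02546645e+02] [-0.68889934 -0.09508746  0.77929946] 0.2459636167428086 3.6917 17.0
```

View pics/hover.png

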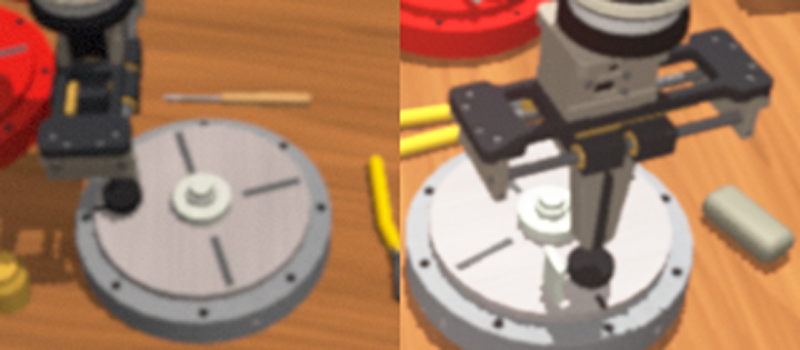

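In both views the closed tips are right above the button and clear of the stop and post. I'll press down stepwise, watching the force.

```bash
python3 - <<'E'
from geo import *
from rig import *
p,o=pose(0,90,5); ctrl.line_to(p,o,v=60)
f0=readout.get_ft_force();print(f0)
for z in np.arange(86,66,-1.5):
    p,o=pose(0,z,5); ctrl.line_to(p,o,v=30)
    f=readout.get_ft_force()-f0;print(z,readout.get_tool_pos()[2].round(2),f.round(2))
    if f[2]>16: break
print(readout.get_time())
E
```

```text
[-0.35001298 -0.43380464  1.08636969]
86.0 85.95 [-0.49  0.38 -1.03]
84.5 84.62 [ 0.82  0.8  -1.17]
83.0 83.13 [ 0.63  0.56 -0.15]
81.5 81.65 [0.56 1.06 1.73]
80.0 80.11 [ 0.28 -0.39  2.25]
78.5 78.63 [0.49 0.69 3.4 ]
77.0 77.22 [0.59 0.12 4.78]
75.5 75.83 [0.1  0.83 5.33]
74.0 75.37 [ 0.15  0.54 10.36]
72.5 75.3 [-1.    1.85 18.33]
6.8417
```

The plunger bottoms at TCP z≈75.3, as expected from 58+17. Now I'll turn.

```bash
python3 - <<'E'
from geo import *
from rig import *
for a in np.arange(3,46,3):
    p,o=pose(a,73,5); ctrl.line_to(p,o,v=25)
    f=readout.get_ft_force();q=readout.get_tool_pos()
    th=np.radians(TH0-a);t=np.array([np.sin(th),-np.cos(th)]);u=np.array([np.cos(th),np.sin(th)])
    print(a,q[2].round(2),"f t,r,z",(f[:2]@t).round(1),(f[:2]@u).round(1),f[2].round(1),"err",((q[:2]-p[:2])@t).round(1))
    if abs(f[:2]@u)>25 or f[2]>40 : break
print(readout.get_time())
a=snapshot("scene")["frame"][190:330,210:370];b=snapshot("side")["frame"][190:330,300:460]
cv2.imwrite("pics/turned.png",cv2.resize(np.hstack([a,b]),(800,350),interpolation=cv2.INTER_CUBIC))
E
```

```text
3 75.36 f t,r,z -0.2 -0.6 15.7 err -2.2
6 75.34 f t,r,z -0.4 -1.2 16.6 err -2.3
9 75.31 f t,r,z -0.5 -0.1 16.9 err -2.3
12 75.32 f t,r,z -0.5 -0.5 15.8 err -2.3
15 75.34 f t,r,z -0.5 -0.6 16.2 err -2.3
18 75.33 f t,r,z 0.5 0.3 16.1 err -2.3
21 75.33 f t,r,z 0.7 -0.9 15.7 err -2.3
24 75.32 f t,r,z 0.8 0.1 17.1 err -2.3
27 75.31 f t,r,z 0.1 -0.4 16.2 err -2.3
30 75.32 f t,r,z 0.4 0.1 16.4 err -2.3
33 75.31 f t,r,z 0.1 1.1 17.0 err -2.3
36 75.29 f t,r,z 0.4 0.5 18.5 err -2.2
39 75.29 f t,r,z 0.6 -0.0 17.2 err -2.2
42 75.31 f t,r,z 0.3 0.7 17.4 err -2.2
45 75.31 f t,r,z 0.6 0.6 17.4 err -2.1
11.2167
```

View pics/turned.png

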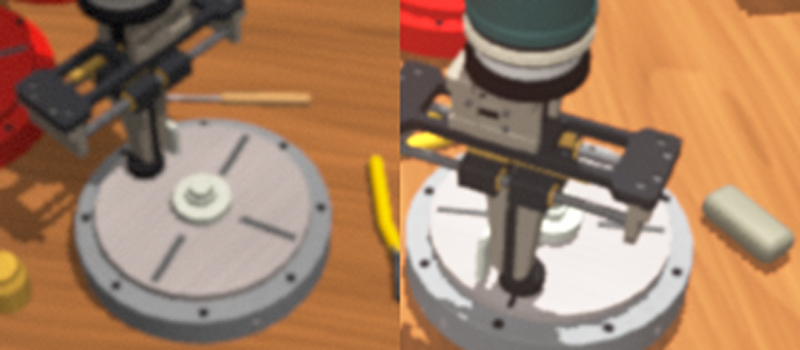

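The plate turned with the button, and in the side view the pointer at (513,300) is near the next dot at (498,323). I'll measure the plate angle from the slots after it settles.

```bash
cat >> geo.py <<'E'
def plate_angle(s,box=(245,240,335,312)):
    a,b,c,d=box;g=s["frame"][b:d,a:c].max(2)
    bh=cv2.morphologyEx(g,cv2.MORPH_BLACKHAT,np.ones((9,9)))
    n,l,st,_=cv2.connectedComponentsWithStats((bh>35).astype(np.uint8))
    out=[]
    for i in range(1,n):
        if st[i,4]<15: continue
        ys,xs=np.nonzero(l==i);q=np.array([onz(s,(x+a,y+b),45)[:2] for x,y in zip(xs,ys)])
        m=q.mean(0);w,v=np.linalg.eigh(np.cov(q.T));v=v[:,1]*np.sign(v[:,1]@(m-C))
        ang=lambda v:np.degrees(np.arctan2(v[1],v[0])).round(1)
        out.append((ang(m-C),ang(v),np.linalg.norm(m-C).round(0),np.sqrt(w).round(1).tolist()))
    return out
E
python3 - <<'E'
from geo import *
from rig import *
import pickle
print(*plate_angle(pickle.load(open("pics/scene0.pkl","rb"))),sep="\n")
print("now");print(*plate_angle(snapshot("scene")),sep="\n")
q=readout.get_tool_pos();print(q,pose(45,73,5)[0],readout.get_ft_force(),readout.get_time())
E
```

```text
(np.float64(-151.7), np.float64(-152.2), np.float64(60.0), [2.3, 13.9])
(np.float64(117.8), np.float64(117.8), np.float64(59.0), [2.4, 13.9])
(np.float64(-144.2), np.float64(-84.7), np.float64(8.0), [5.1, 7.1])
(np.float64(-72.4), np.float64(2.9), np.float64(91.0), [2.7, 8.5])
(np.float64(-15.9), np.float64(-95.2), np.float64(16.0), [5.2, 14.1])
(np.float64(27.2), np.float64(27.8), np.float64(60.0), [2.2, 13.9])
(np.float64(-9.9), np.float64(78.5), np.float64(87.0), [6.4, 33.7])
(np.float64(-31.4), np.float64(53.8), np.float64(116.0), [3.4, 10.8])
(np.float64(51.7), np.float64(-34.5), np.float64(118.0), [3.3, 10.2])
now
(np.float64(-123.3), np.float64(-176.0), np.float64(72.0), [9.1, 15.0])
(np.float64(166.0), np.float64(165.2), np.float64(59.0), [2.4, 13.8])
(np.float64(144.1), np.float64(54.5), np.float64(93.0), [2.6, 3.2])
(np.float64(-145.1), np.float64(-81.5), np.float64(8.0), [5.0, 7.0])
(np.float64(-72.2), np.float64(-161.5), np.float64(93.0), [1.7, 8.1])
(np.float64(-18.4), np.float64(-96.9), np.float64(16.0), [5.0, 13.8])
(np.float64(75.1), np.float64(75.2), np.float64(59.0), [2.3, 13.9])
(np.float64(-15.0), np.float64(-14.5), np.float64(60.0), [2.3, 14.0])
(np.float64(-14.7), np.float64(73.4), np.float64(88.0), [5.1, 31.7])
(np.float64(-31.4), np.float64(53.3), np.float64(117.0), [3.7, 10.6])
(np.float64(51.7), np.float64(-34.2), np.float64(118.0), [3.4, 10.4])
[ 523.45618428 -102.15521286   75.2907252 ] [np.float64(521.273611948857), np.float64(-101.59288832908246), 73] [-1.78915804 -0.36508089 18.30758771] 11.3667
```

The plate is at about 42.4°, so it needs 2.6° more. I'll nudge it and re-measure before releasing.

```bash
python3 - <<'E'
from geo import *
from rig import *
ctrl.dwell(.3)
f=lambda:[o[0] for o in plate_angle(snapshot("scene")) if 57<o[2]<62]
print(f(),readout.get_tool_pos())
p,o=pose(47.3,73,5);ctrl.line_to(p,o,v=20);ctrl.dwell(.4)
print(f(),readout.get_tool_pos(),p,readout.get_ft_force(),readout.get_time())
E
```

```text
[np.float64(166.0), np.float64(75.1), np.float64(-15.0)] [ 523.46617996 -102.15003074   75.29598089]
[np.float64(163.6), np.float64(72.7), np.float64(-17.3)] [ 521.36782342 -100.60719313   75.28507894] [np.float64(519.1905528563497), np.float64(-99.97621341374045), 73] [-0.86215637 -0.61407892 18.16380565] 12.45
```

The plate is at 44.8°, so I'll release it straight up.

```bash
python3 - <<'E'
from geo import *
from rig import *
f=lambda:[o[0] for o in plate_angle(snapshot("scene")) if 57<o[2]<62]
_,o=pose(47.3,73,5)
for z in (76,78,81,84,88,110):
    ctrl.line_to([520.3,-100.3,z],o,v=30)
    print(z,readout.get_tool_pos().round(1),readout.get_ft_force().round(1))
print(f())
ctrl.line_to([520.3,-100.3,200],o,v=150)
ctrl.movep([450,-350,250],[180,0,45]);ctrl.dwell(.3)
S={n:snapshot(n) for n in("scene","side")}
print(f(),readout.get_time())
b={}
for n,(x0,y0,x1,y1) in {"scene":(245,230,300,275),"side":(330,275,385,312)}.items():
    g=S[n]["frame"][y0:y1,x0:x1].max(2)
    m=max(blobs(g<75,(x0,y0),20),key=lambda t:t[0][4]);print(n,m);b[n]=m[1]
B=tri([(S[n],b[n]) for n in b]);print("button mid",B,np.degrees(np.arctan2(*(B[:2]-C)[::-1])),np.linalg.norm(B[:2]-C))
a=S["scene"]["frame"][190:330,200:390];c=S["side"]["frame"][220:360,270:460]
cv2.imwrite("pics/rel.png",cv2.resize(np.hstack([a,c]),(800,295),interpolation=cv2.INTER_CUBIC))
E
```

```text
76 [ 521.4 -100.6   76.8] [ 2.1 -0.3  6.8]
78 [ 521.1 -100.5   78.5] [1.2 0.1 5.2]
81 [ 520.5 -100.2   81.1] [2.6 0.3 3.2]
84 [ 519.7 -100.2   83.7] [ 0.8 -0.6  1.9]
88 [ 519.9 -100.4   87.9] [-0.3 -0.5 -0.5]
110 [ 520.2 -100.3  109.9] [-0.4  0.3 -0.1]
[np.float64(162.8), np.float64(71.8), np.float64(-18.1)]
[np.float64(162.8), np.float64(71.9), np.float64(-18.0)] 16.9083
scene ([15, 14, 17, 14, 170], [268.5, 250.5])
side ([0, 0, 55, 37, 1095], [352.9, 294.5])
button mid [ 533.64858283 -104.78638984   66.26035937] -115.66262452974385 62.002315873713115
```

View pics/rel.png

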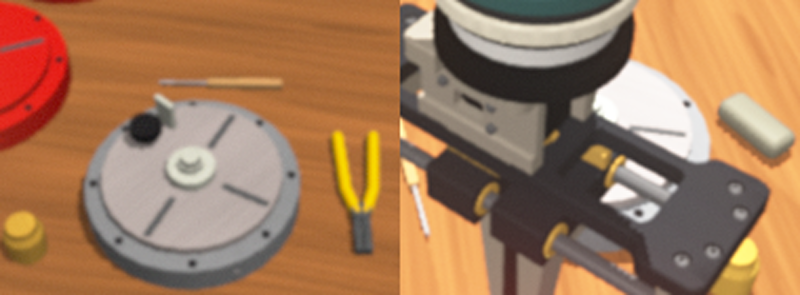

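The plate turned 45.5°, which is within the play. The contact force kept following the spring up to z≈83.7, so the plunger has risen. In this view the arm blocks the side camera, so I'll check the button height from the scene ray alone and then hand in.

```bash
python3 - <<'E'
from geo import *
from rig import *
s=snapshot("scene")
for z in (55,62):
    d=onz(s,(268.5,250.5),z)[:2]-C;print(z,np.linalg.norm(d),np.degrees(np.arctan2(d[1],d[0])))
ctrl.movep([300,-560,260],[180,0,25])
S={"scene":s,"side":snapshot("side")}
x0,y0,x1,y1=330,275,385,312
m=blobs(S["side"]["frame"][y0:y1,x0:x1].max(2)<75,(x0,y0),20);print(m)
m=max(m,key=lambda t:t[0][4])[1]
print(tri([(S["scene"],(268.5,250.5)),(S["side"],m)]),readout.get_time(),readout.get_qvel().max())
E
```

```text
55 70.00180295410037 -124.5521451026225
62 65.02539999593868 -121.51183340381357
[([9, 13, 17, 16, 225], [346.7, 295.5])]
[ 525.90745266 -104.63084922   61.1742434 ] 18.0167 0.10925121189645266
```

The button's mid-height is 61.2 mm (61.4 before the turn), so the plunger is up, and it sits at -121.5° with a radius of 65 mm. The table is locked in the next hole.

```bash
python3 -c "
from rig import *
ctrl.dwell(.3);print(close_job())"
```

```text
the job is handed in; nothing more can be done
None
```

The job is handed in: the plate turned about 45° clockwise to the next hole, and the plunger sprang back up and locked. The arm was clear of everything and about 18 s had been used. I saw no disturbance to the ring blank or the loose tools, but took no separate measurement of them.

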